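# Unbolt the guard of the kettle-base test fixture

### The job

Unlock the clear guard of the test fixture: with one fingertip press the long spring catch bar down and keep it down while the other fingertip pushes the bolt's upright tab all the way back to its stop, out of the keeper. Only once the bolt is fully back, let the catch spring up to lock it there, and take the hand away. Nothing is to be picked up: leave the kettles, tools and other things on the bench where they are.

Things in the scene. Friction and masses are not known exactly. Their poses are not given: they have to be found in the camera images.
- fixture: Fixed test fixture. Sizes in mm. Origin at table height, midway between catch bar (along x = -30) and bolt (along x = 30); +x points away from the robot (within 25 degrees), +y is the way the bolt is drawn open, z up. Grey deck x -65 to 240, y -160 to 160, top 30 above the table; clear guard hood x 90 to 230, y -110 to 110, top 85; bolt straps at y -78 and 50 and keeper at y -108, tops 49.
- bolt (a joint): travel of the bolt in m, along the fixture's +y: 0 home in the keeper (starts within 1 mm of it), 0.042 fully back at its stop. Takes about 2 N to slide and stays where it is left. Three lugs on its side are blocked by the catch's tooth whenever the catch is up; if let up half way the catch locks it again.
- bolt_tab (a point): centre of the top face of the bolt's upright steel thumb tab, moving with it; axes as the fixture's. Tab 30 mm wide (x), 12 thick (y), top 88 above the table, rising 42 from the flat bolt bar (16 wide, its top 46 above the table). The bar is bare for 45 mm on the tab's -y side: a fingertip fits there, just above the bar, to push the tab's -y face.
- catch (a joint): depression of the spring catch bar in m: 0 up (locking), 0.009 fully down at its stop. It frees the bolt from about 0.006 on. The spring takes 3 N to start, 7 N fully down, and lifts the bar when released; with the bolt fully back (beyond about 0.0385) the tooth rises behind the last lug.
- catch_top (a point): centre of the top face of the spring catch, a smooth dark steel press bar parallel to the bolt on the robot's side, 60 mm from the bolt's line; moves with it, straight down; axes as the fixture's. 28 mm wide (x), 130 long (y), top 62 above the table when up, 53 fully down. Works when pressed anywhere; a pressing fingertip may slide along it.
- kettle_a: white plastic kettle, 212 high, 152 across the foot, with a handle on its +x side; stands on the table to the right of the fixture; loose, origin at its underside's centre. Sizes in mm. Leave alone.
- adapter: white plug adapter, a 40 x 40 x 36 block, standing on the fixture's deck about 118 to the left (+y) of the fixture's origin; loose, origin at its underside's centre. Sizes in mm. Leave alone.
- probe_cap: small black plastic probe cap, 28 across and 46 high, upright on the fixture's deck about 135 to the right (-y) of the fixture's origin; loose, origin at its underside's centre. Sizes in mm. Leave alone.
- tape: roll of paper tape lying flat, 84 across, 22 high, on the table left of the fixture; loose, origin at its underside's centre. Sizes in mm. Leave alone.
- screwdriver: screwdriver 190 long with a red handle, lying on the table right of the fixture; loose, sizes in mm. Leave alone.
- multimeter: black hand multimeter 150 x 76 x 34, lying on the table left of the fixture; loose, origin at its underside's centre. Sizes in mm. Leave alone.

How it is judged:
By the outcome, as a careful person would: the job done as asked, in the order asked, and still so for the second after the job is handed in, with the robot touching nothing.
It also fails if it takes over 40 s, if anything falls off the work surface, if the arm or the gripper's body presses on something with over 40 N, if the wrist force passes 120 N, or if a joint passes its speed limit or range.

### The arm

A 6-joint arm with a two-finger parallel gripper is mounted at the origin on the work surface. World frame = base frame: x ahead of the robot, y to its left, z up, the work surface at z = 0. Lengths are in m, angles in degrees, forces in N, time in s.
With the tool pointing down it reaches from about 0.275 to 0.75 m from the base axis. Payload 10.2 kg.
Tool frame: the origin (TCP) lies at the very end of the fingers, on their centre line; the grasp point (between the pads) lies 19 mm behind it (manip.grip_point_offset is the distance from the TCP to the grasp point, in m); z points along the fingers, y is the line along which they close (so a half turn about z gives the same grasp; the last joint's range is limited). The gripper opens to 85 mm and grips with 20 to 120 N. Pads are 22 mm wide; open, the fingers measure 114 mm over their backs; the gripper's body (76 mm by 85 mm) begins 54 mm behind the grasp point. The pads swing forward as they close: fully open they stand 13 mm farther back than shut.
Start: joints at [-77.487, 17.928, 85.812, -0, 76.261, -12.8], TCP at [0.224, -0.475, 0.198] pointing down, gripper open.
Joint ranges: [-168.41, 168.41], [-55.51, 124.54], [10.69, 146.95], [-70.63, 250.63], [1, 178], [-165.06, 165.06]. Speed limits (degrees/s): [136.94, 136.94, 172.46, 180, 180, 180].

### API

Orientations are given as a 3x3 rotation matrix whose columns are the frame's x, y, z axes.
In Python, from plant import manip gives the robot as it stands.
- The arm moves only by the tool servo_tool, never from a script. Its argument "increments" is a list of rows, each an object with "xyz": the shift along the tool's x, y, z in mm, a list of three; "rot": the turn, a rotation vector about the tool's x, y, z in rad, a list of three; "gripper": the closure, from 0 (fully open) to 1 (shut). In form: [{"xyz": [dx, dy, dz], "rot": [wx, wy, wz], "gripper": gripper}, ...]. A call has 1 to 10 rows; each row is the pose to reach, as a shift and turn from the pose commanded when the call began, along the tool's axes at that moment; what a row does not reach only later rows make up. A row lasts 1/10 s, in which the tool goes at most 50 mm and 8.59 degrees, less where a joint would pass 70% of its speed; a pose out of reach is approached as far as the arm can. A call with a gripper value outside its range is refused whole. The fingers move at their own pace and stop on an object; "squeeze" is the grip in N (left out, the last holds). Time passes only in rows, so rows that repeat a pose let the fingers close. It gives the time, the measured TCP pose, the force, the opening and the grip force at its end, in the units of the state.
- manip.get_obs(): the state, without advancing time (a new reading comes with each control period).
- manip.read_camera(name): name is "scene" or "top" or "wrist"; returns the picture (420x560x3 uint8, red, green, blue); there is no depth.
- manip.get_calibration(name): a dict with "mtx" (3x3 intrinsics, pixels), "k1" (the pictures are not rectified: a ray, as slopes to the right and down, at radius r is drawn at 1 + k1 r^2 times it, then the intrinsics apply), "xyz" and "orientation" of the camera in the world. Camera axes: x right, y down, z forward; pixel columns grow to the right and rows downward; lengths in m; the calibration is good to about 2 mm. A picture is of the moment at which its call begins: read the wrist's pose just before it. get_calibration takes no time and is no camera call; for the wrist camera it gives the pose at the moment of the call.
- manip.finish_job(): hands the job in; it is judged then, once.
The state is a dict: "t": time; "qpos": joint angles; "joint_vel": joint speeds; "effort": joint torques, N m; "ee_pos": TCP position; "ee_rot": TCP orientation; "ft_force": force on the tool from outside, world axes, zero at the start; "ft_torque": the same for the moment, N m; "finger_gap": finger opening in m; "grasp_force": force on a finger pad.
Only numpy, scipy, OpenCV 4.12 (cv2) and the standard library are available. Lean on these libraries where they do the work, as an engineer would, in place of code of your own. Each camera call takes 0.05 s, during which the arm holds its last target. There are 200 camera calls.

## Working session

There is one attempt and no reset: what is moved stays moved. The work goes in short steps, Python scripts to look and compute and a tool call to move; the robot and the scene stay as the last step left them, time stands still between calls to the robot, and variables do not carry over. Pictures are saved under pics/ and viewed, at most 10 in all, crops included, and the job is handed in when it is done.

Besides the shell and the picture viewer there is one more tool, called as name(argument=value, ...) on one line, values as JSON. servo_tool: Moves the arm, as the interface text tells. Its arguments: {"type":"object","properties":{"increments":{"type":"array"},"squeeze":{"type":"number"}},"required":["increments"]}

```bash
ls; mkdir -p pics
python3 - <<'E'
from plant import manip
import cv2
o=manip.get_obs(); print(o)
for n in("top","scene"):
    im=manip.read_camera(n); cv2.imwrite(f"pics/{n}0.png",im[:,:,::-1]); print(n,manip.get_calibration(n))
E
```

```text
pics
{'t': 0.0, 'qpos': array([-7.74876290e+01,  1.79614428e+01,  8.58553726e+01,  1.73650356e-03,
        7.62616540e+01, -1.28000205e+01]), 'joint_vel': array([-0.05441146,  0.02400907, -0.06284178, -0.073014  ,  0.09281455,
       -0.0662263 ]), 'effort': array([ 6.07443098e-05, -4.12264431e+01, -2.59750628e+01, -1.01213657e-04,
        4.04997583e-03,  3.79651340e-05]), 'ee_pos': array([ 0.22439215, -0.47428561,  0.19750831]), 'ee_rot': array([[ 9.03993234e-01,  4.27546678e-01, -2.67971954e-04],
       [ 4.27546633e-01, -9.03992297e-01,  1.34339944e-03],
       [ 3.32121385e-04, -1.32899451e-03, -9.99999062e-01]]), 'ft_force': array([0.4862206 , 0.72416624, 0.27356237]), 'ft_torque': array([ 0.00334957, -0.0168915 , -0.03937662]), 'grasp_force': 0.0, 'finger_gap': 0.08528687491732957}
top {'mtx': array([[412.73536461,   0.        , 280.23772373],
       [  0.        , 412.73536461, 209.65008118],
       [  0.        ,   0.        ,   1.        ]]), 'k1': 0.03783844324602265, 'xyz': array([0.43741521, 0.02526315, 0.90432157]), 'orientation': array([[ 0.01704222, -0.98909016,  0.14632228],
       [-0.99950377, -0.02073016, -0.02371637],
       [ 0.02649091, -0.14584549, -0.98895264]])}
scene {'mtx': array([[442.13283298,   0.        , 280.45950251],
       [  0.        , 442.13283298, 209.48370581],
       [  0.        ,   0.        ,   1.        ]]), 'k1': -0.0945959256578844, 'xyz': array([ 1.33395721, -0.10341324,  0.59284231]), 'orientation': array([[ 0.14536454,  0.54039098, -0.82876217],
       [ 0.989034  , -0.05727684,  0.13612902],
       [ 0.02609402, -0.8394623 , -0.54279108]])}
```

View pics/top0.png

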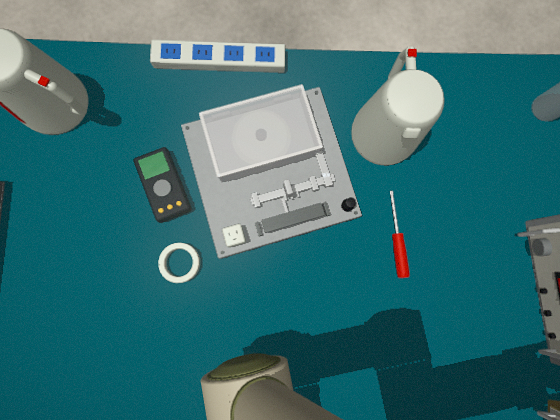

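View pics/scene0.png

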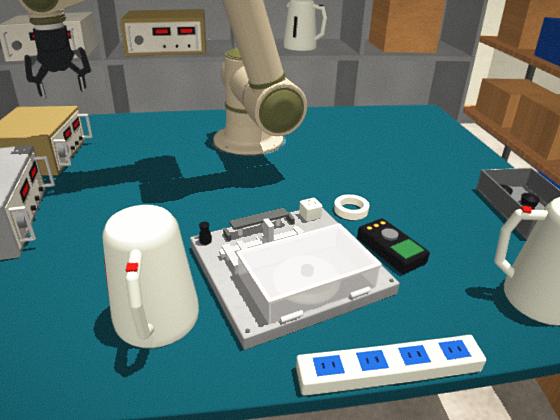

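The top view shows the deck corners near (183,125), (319,88), (361,213) and (221,258). The catch bar runs from (260,228) to (327,209), the tab is near (290,188), the adapter near (233,235) and the cap near (348,204). Next I'll fit the fixture pose and check it with an overlay.

```bash
cat > h.py <<'E'
import numpy as np, cv2
from scipy.optimize import least_squares
def proj(P,c):
    p=(np.asarray(P,float)-c['xyz'])@c['orientation']; s=p[:,:2]/p[:,2:]
    s=s*(1+c['k1']*(s**2).sum(1,keepdims=True)); return s*c['mtx'][0,0]+c['mtx'][:2,2]
def fx(P,q):  # fixture mm -> world m, q=x,y,deg
    a=np.radians(q[2]); P=np.asarray(P,float)/1000
    return np.c_[P[:,0]*np.cos(a)-P[:,1]*np.sin(a)+q[0],P[:,0]*np.sin(a)+P[:,1]*np.cos(a)+q[1],P[:,2]]
def fit(F,px,c,q0=(.45,0,0)):
    r=least_squares(lambda q:(proj(fx(F,q),c)-px).ravel(),q0,x_scale=[.01,.01,1]); return r.x,r.fun.reshape(-1,2)
DECK=[[240,160,30],[240,-160,30],[-65,-160,30],[-65,160,30]]
E
python3 - <<'E'
from h import *
from plant import manip
c=manip.get_calibration("top")
q,r=fit(DECK,np.array([[183,125],[319,88],[361,213],[221,258.]]),c); print(q,r.round(1))
im=cv2.imread("pics/top0.png"); x0,y0=210,150; S=5
cr=cv2.resize(im[y0:y0+110,x0:x0+155],None,fx=S,fy=S,interpolation=cv2.INTER_CUBIC)
def poly(P,col):
    p=(proj(fx(P,q),c)-[x0,y0]+.5)*S; cv2.polylines(cr,[p.astype(int)],True,col,1)
box=lambda x,y,w,l,z:[[x-w/2,y-l/2,z],[x+w/2,y-l/2,z],[x+w/2,y+l/2,z],[x-w/2,y+l/2,z]]
poly(box(-30,0,28,130,62),(0,0,255)); poly(DECK,(255,0,0))
for t in(-15,0,15): poly(box(30,t,30,12,88),(0,255,0))
cv2.imwrite("pics/c1.png",cr)
E
```

```text
[ 5.71708042e-01 -2.40980002e-03  1.81608669e+01] [[-2.  -0.3]
 [ 0.9 -2.5]
 [ 2.5  1.6]
 [-1.3  0.8]]
```

View pics/c1.png

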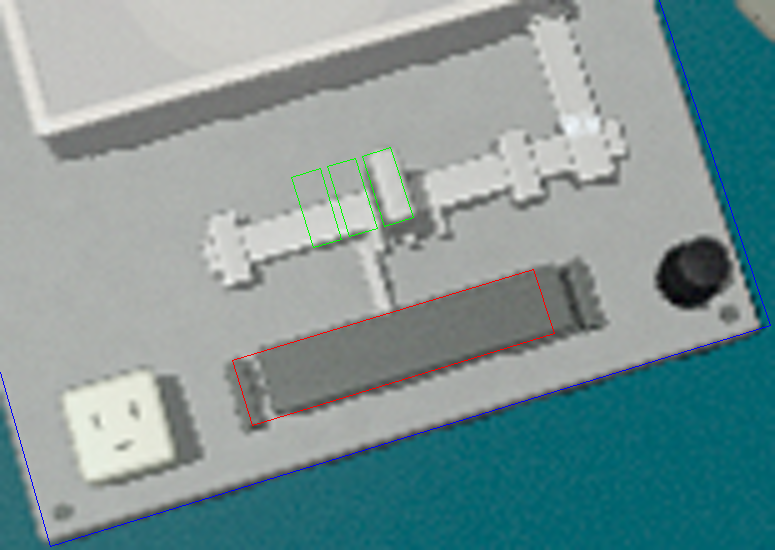

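The tab sits at about y = -15 in this rough frame and the bar reads a bit towards -y. Now I'll go above it, on a path that avoids the kettle, and look with the wrist camera.

Run:
```python
from h import *
from plant import manip
def ray(n,px,z):
    c=manip.get_calibration(n); u=(np.array(px,float)-c['mtx'][:2,2])/c['mtx'][0,0]; s=u.copy()
    for _ in range(9): s=u/(1+c['k1']*(s@s))
    d=c['orientation']@np.r_[s,1]; return c['xyz']+d*(z-c['xyz'][2])/d[2]
print("kettle top",ray("top",[414,97],.205),"foot",ray("top",[386,135],0), "adapter",ray("top",[233,235],.066))
q=[.5717,-.0024,18.16]
o=manip.get_obs(); R=o['ee_rot']; t=fx([[0,-34,250]],q)[0]
print(t,(R.T@(t-o['ee_pos'])*1000).round(), (R.T@(np.array([.40,-.33,.30])-o['ee_pos'])*1000).round())
```

```text
kettle top [ 0.74956169 -0.22734574  0.205     ] foot [ 0.74857353 -0.23504565  0.        ] adapter [0.50748581 0.1000821  0.066     ]
[ 0.58229684 -0.03470646  0.25      ] [ 512. -244.  -52.] [ 220.  -56. -102.]
```

servo_tool(increments=[{"xyz": [20, -10, -10], "rot": [0, 0, -0.06], "gripper": 0.2}, {"xyz": [60, -28, -20], "rot": [0, 0, -0.18], "gripper": 0.4}, {"xyz": [100, -48, -30], "rot": [0, 0, -0.3], "gripper": 0.4}, {"xyz": [140, -67, -40], "rot": [0, 0, -0.42], "gripper": 0.4}, {"xyz": [180, -86, -50], "rot": [0, 0, -0.54], "gripper": 0.4}, {"xyz": [220, -105, -52], "rot": [0, 0, -0.66], "gripper": 0.4}, {"xyz": [260, -124, -52], "rot": [0, 0, -0.78], "gripper": 0.4}, {"xyz": [300, -143, -52], "rot": [0, 0, -0.9], "gripper": 0.4}, {"xyz": [340, -162, -52], "rot": [0, 0, -1.02], "gripper": 0.4}, {"xyz": [380, -181, -52], "rot": [0, 0, -1.14], "gripper": 0.4}])

```text
t: 1.1
ee_pos: [0.4914, -0.1468, 0.2499]
ee_rot: [[-0.016, 1.0, -0.0], [1.0, 0.016, 0.0], [0.0, -0.0, -1.0]]
ft_force: [1.3, -0.5, -0.5]
finger_gap: 0.0513
grasp_force: 0.0
```

servo_tool(increments=[{"xyz": [30, 25, 0], "rot": [0, 0, -0.1], "gripper": 0.4}, {"xyz": [60, 50, 0], "rot": [0, 0, -0.2], "gripper": 0.4}, {"xyz": [90, 75, 0], "rot": [0, 0, -0.28], "gripper": 0.4}, {"xyz": [106, 89, 0], "rot": [0, 0, -0.3], "gripper": 0.4}, {"xyz": [111, 93, 0], "rot": [0, 0, -0.3], "gripper": 0.4}, {"xyz": [111, 93, 0], "rot": [0, 0, -0.3], "gripper": 0.4}])

```text
t: 1.7
ee_pos: [0.5823, -0.0363, 0.2496]
ee_rot: [[-0.306, 0.952, -0.001], [0.952, 0.306, 0.0], [0.0, -0.001, -1.0]]
ft_force: [-0.1, -0.8, -0.6]
finger_gap: 0.0516
grasp_force: 0.0
```

Run:
```python
from h import *
from plant import manip
import pickle
o=manip.get_obs(); c=manip.get_calibration("wrist"); im=manip.read_camera("wrist")[:,:,::-1].copy()
cv2.imwrite("pics/w1.png",im); pickle.dump(c,open("w1.pkl","wb")); print(o['ee_pos'],o['finger_gap'],o['ft_force'],c['xyz'])
```

```text
[ 0.58226853 -0.0362539   0.24957896] 0.051643226743487265 [-0.14965246 -0.77663707 -0.60383122] [0.55805389 0.03911011 0.42425971]
```

View pics/w1.png

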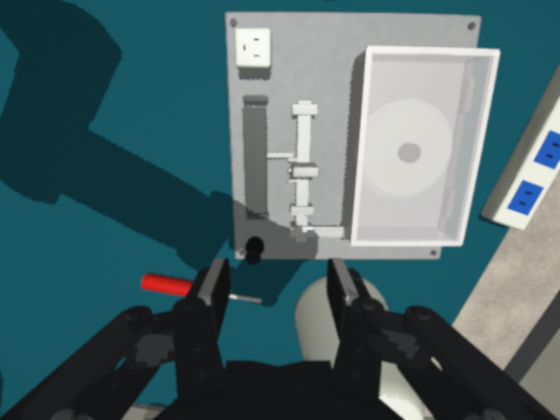

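The wrist view shows the deck corners at (227,12), (480,15), (440,259), (237,259). The hood top corners are at (497,50), (368,47), (353,244), (463,244). The bar spans rows 100–217 at column ~256 and the tab is at (306,172). I'll fit all of these points and overlay the result.

Run:
```python
from h import *
import pickle
c=pickle.load(open("w1.pkl","rb"))
F=[DECK[0],DECK[1],DECK[2],DECK[3],[230,110,85],[90,110,85],[90,-110,85],[230,-110,85]]
px=np.array([[480,15],[440,259],[237,259],[227,12],[497,50],[368,47],[353,244],[463,244]],float)
q,r=fit(F,px,c,(.57,0,18)); print(q,r.round(1).tolist())
im=cv2.imread("pics/w1.png"); x0,y0,S=220,60,4
cr=cv2.resize(im[y0:y0+210 if 0 else y0+150+50-60+60,x0:x0+190],None,fx=S,fy=S,interpolation=cv2.INTER_CUBIC)[:600]
def poly(P,col):
    p=(proj(fx(P,q),c)-[x0,y0]+.5)*S; cv2.polylines(cr,[p.astype(int)],True,col,1)
box=lambda x,y,w,l,z:[[x-w/2,y-l/2,z],[x+w/2,y-l/2,z],[x+w/2,y+l/2,z],[x-w/2,y+l/2,z]]
poly(box(-30,0,28,130,62),(0,0,255)); poly(DECK,(255,0,0)); poly(box(160,0,140,220,85),(255,0,0))
poly(box(30,-20,30,12,88),(0,255,0)); poly(box(30,50,20,2,49),(255,0,255)); poly(box(30,-78,20,2,49),(255,0,255)); poly(box(30,-108,20,2,49),(255,0,255))
cv2.imwrite("pics/c2.png",cr)
```

```text
[ 5.72539619e-01 -1.55892012e-04  1.79699707e+01] [[3.0, -1.2], [1.1, 0.5], [-1.1, 1.4], [-3.3, -0.6], [2.4, 0.4], [-0.8, 1.0], [-0.8, 0.3], [-0.6, -0.2]]
```

View pics/c2.png

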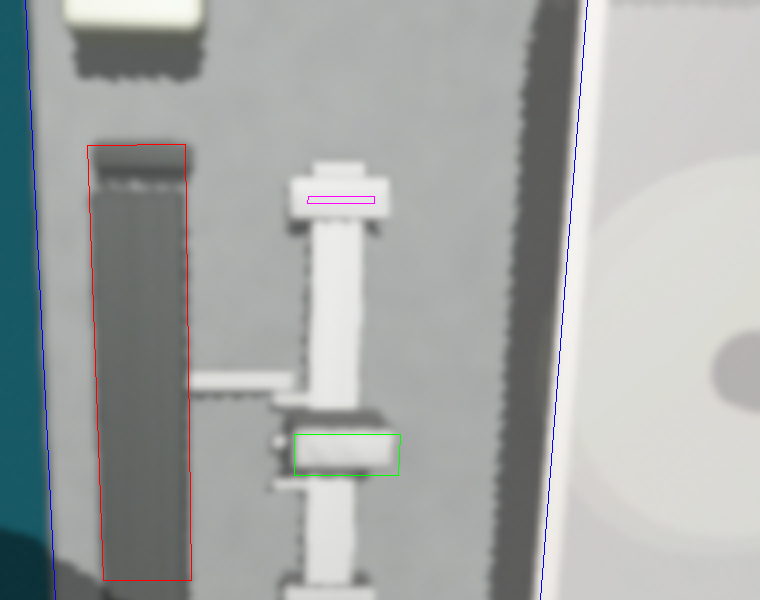

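The overlay agrees: the tab is at about y = -19 (its -y face at about -25), and the bar is centred at about y = -12, x = -30. I'll aim the fingers at y = -42, come down to just above the tab and check.

servo_tool(increments=[{"xyz": [-2, 0.5, 15], "rot": [0, 0, 0], "gripper": 0.4}, {"xyz": [-4, 1, 45], "rot": [0, 0, 0], "gripper": 0.4}, {"xyz": [-4.6, 1, 80], "rot": [0, 0, 0], "gripper": 0.4}, {"xyz": [-4.6, 1, 115], "rot": [0, 0, 0], "gripper": 0.4}, {"xyz": [-4.6, 1, 137], "rot": [0, 0, 0], "gripper": 0.4}, {"xyz": [-4.6, 1, 147], "rot": [0, 0, 0], "gripper": 0.4}, {"xyz": [-4.6, 1, 150], "rot": [0, 0, 0], "gripper": 0.4}, {"xyz": [-4.6, 1, 150], "rot": [0, 0, 0], "gripper": 0.4}])

```text
t: 2.55
ee_pos: [0.585, -0.0412, 0.101]
ee_rot: [[-0.305, 0.952, 0.001], [0.952, 0.305, -0.0], [-0.001, 0.001, -1.0]]
ft_force: [0.4, -0.4, 0.7]
finger_gap: 0.0509
grasp_force: 0.0
```

Run:
```python
from h import *
from plant import manip
o=manip.get_obs(); c=manip.get_calibration("wrist"); im=manip.read_camera("wrist")[:,:,::-1].copy()
s=manip.read_camera("scene")[:,:,::-1]
q=(.57254,-.00016,17.97); p=o['ee_pos']; a=np.radians(q[2]); d=p[:2]-q[:2]
print("fixture xy",1000*np.array([d[0]*np.cos(a)+d[1]*np.sin(a),-d[0]*np.sin(a)+d[1]*np.cos(a)]),p[2],o['finger_gap'],o['ft_force'])
sc=cv2.resize(s[170:310,180:340],None,fx=2.5,fy=2.5,interpolation=cv2.INTER_CUBIC)
w=cv2.resize(im[150:420,130:430],(400,360)); 
cv2.imwrite("pics/c3.png",np.hstack([w,cv2.resize(sc,(400,350)).__array__()[:350] if 0 else cv2.copyMakeBorder(cv2.resize(sc,(400,350)),0,10,0,0,0)]))
```

```text
fixture xy [ -0.81723367 -42.83614267] 0.10098588715877463 0.05090023045883973 [ 0.39722061 -0.35268392  0.65130395]
```

View pics/c3.png

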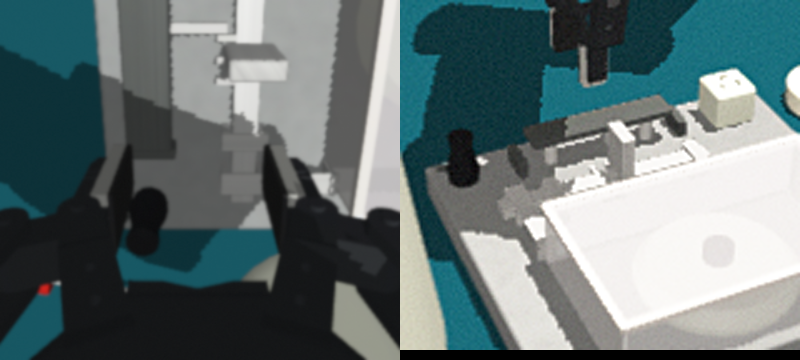

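The wrist crop on the left shows the fingertips at about (118,170) and (278,170), straddling the bar and bolt lines, with the tab ahead at (258,62). The scene crop on the right shows the hand above the bar and clear of the tab. I'll descend until the bar is touched.

servo_tool(increments=[{"xyz": [0, 0, 12], "rot": [0, 0, 0], "gripper": 0.4}, {"xyz": [0, 0, 24], "rot": [0, 0, 0], "gripper": 0.4}, {"xyz": [0, 0, 32], "rot": [0, 0, 0], "gripper": 0.4}, {"xyz": [0, 0, 36], "rot": [0, 0, 0], "gripper": 0.4}, {"xyz": [0, 0, 38], "rot": [0, 0, 0], "gripper": 0.4}, {"xyz": [0, 0, 38], "rot": [0, 0, 0], "gripper": 0.4}])

```text
t: 3.25
ee_pos: [0.5847, -0.0406, 0.0619]
ee_rot: [[-0.306, 0.952, -0.0], [0.952, 0.306, 0.0], [0.0, -0.0, -1.0]]
ft_force: [-0.6, 0.2, 0.1]
finger_gap: 0.051
grasp_force: 0.0
```

servo_tool(increments=[{"xyz": [0, 0, 2], "rot": [0, 0, 0], "gripper": 0.4}, {"xyz": [0, 0, 4], "rot": [0, 0, 0], "gripper": 0.4}, {"xyz": [0, 0, 5], "rot": [0, 0, 0], "gripper": 0.4}, {"xyz": [0, 0, 5], "rot": [0, 0, 0], "gripper": 0.4}])

```text
t: 3.65
ee_pos: [0.5847, -0.0405, 0.057]
ee_rot: [[-0.306, 0.952, -0.0], [0.952, 0.306, 0.0], [0.0, -0.0, -1.0]]
ft_force: [0.5, 0.4, 0.4]
finger_gap: 0.0515
grasp_force: 0.0
```

servo_tool(increments=[{"xyz": [0, 0, 1], "rot": [0, 0, 0], "gripper": 0.4}, {"xyz": [0, 0, 2], "rot": [0, 0, 0], "gripper": 0.4}, {"xyz": [0, 0, 3], "rot": [0, 0, 0], "gripper": 0.4}, {"xyz": [0, 0, 3], "rot": [0, 0, 0], "gripper": 0.4}])

```text
t: 4.05
ee_pos: [0.5846, -0.0405, 0.0539]
ee_rot: [[-0.306, 0.952, -0.0], [0.952, 0.306, 0.0], [0.0, -0.0, -1.0]]
ft_force: [-0.1, -0.1, -0.9]
finger_gap: 0.0511
grasp_force: 0.0
```

servo_tool(increments=[{"xyz": [0, 0, 1], "rot": [0, 0, 0], "gripper": 0.4}, {"xyz": [0, 0, 2], "rot": [0, 0, 0], "gripper": 0.4}, {"xyz": [0, 0, 3], "rot": [0, 0, 0], "gripper": 0.4}, {"xyz": [0, 0, 3], "rot": [0, 0, 0], "gripper": 0.4}])

```text
t: 4.45
ee_pos: [0.5846, -0.0405, 0.0509]
ee_rot: [[-0.306, 0.952, -0.0], [0.952, 0.306, 0.0], [0.0, -0.0, -1.0]]
ft_force: [0.4, 0.4, -0.8]
finger_gap: 0.0512
grasp_force: 0.0
```

Run:
```python
from h import *
from plant import manip
o=manip.get_obs(); c=manip.get_calibration("wrist"); im=manip.read_camera("wrist")[:,:,::-1].copy()
R,p=o['ee_rot'],o['ee_pos']
for d in(0,5,10,15):
    P=[p+R@np.array([x,y,-d])/1000 for x in(-11,11) for y in(-25.6,25.6,-40,40)]
    print(d,proj(P,c).round().tolist())
q=(.57254,-.00016,17.97); x0,y0,S=170,110,3
cr=cv2.resize(im[y0:y0+200,x0:x0+250],None,fx=S,fy=S,interpolation=cv2.INTER_CUBIC)
box=lambda x,y,w,l,z:[[x-w/2,y-l/2,z],[x+w/2,y-l/2,z],[x+w/2,y+l/2,z],[x-w/2,y+l/2,z]]
def poly(P,col):
    u=(proj(fx(P,q),c)-[x0,y0]+.5)*S; cv2.polylines(cr,[u.astype(int)],True,col,1)
poly(box(-30,-12,28,130,62),(0,0,255)); poly(box(30,-19,30,12,88),(0,255,0))
cv2.imwrite("pics/c4.png",cr)
```

```text
0 [[239.0, 261.0], [318.0, 261.0], [217.0, 261.0], [339.0, 261.0], [238.0, 230.0], [319.0, 230.0], [215.0, 230.0], [342.0, 230.0]]
5 [[238.0, 265.0], [319.0, 265.0], [216.0, 265.0], [341.0, 265.0], [237.0, 233.0], [320.0, 233.0], [213.0, 233.0], [343.0, 233.0]]
10 [[237.0, 269.0], [320.0, 269.0], [214.0, 269.0], [343.0, 269.0], [236.0, 236.0], [321.0, 236.0], [212.0, 236.0], [345.0, 236.0]]
15 [[236.0, 273.0], [321.0, 273.0], [213.0, 273.0], [344.0, 273.0], [235.0, 239.0], [322.0, 239.0], [210.0, 239.0], [347.0, 239.0]]
```

View pics/c4.png

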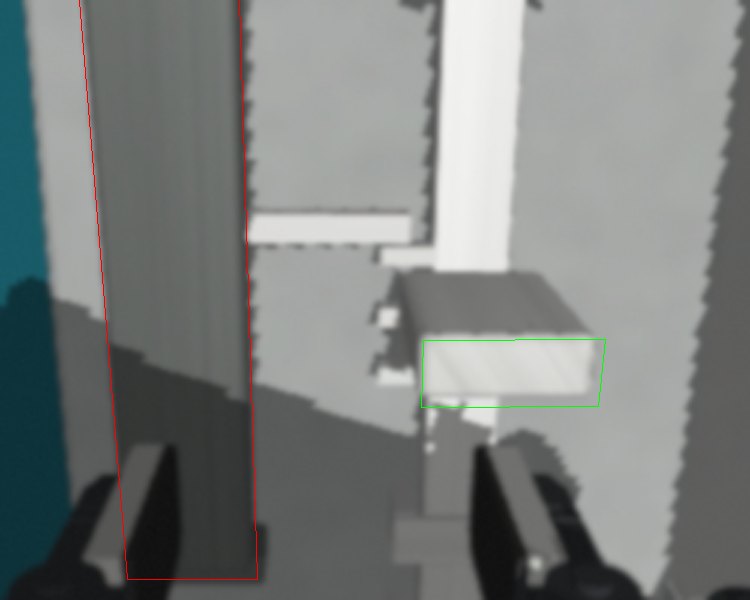

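Run:
```python
from h import *
from plant import manip
o=manip.get_obs(); c=manip.get_calibration("scene")
R=o['ee_rot']; p=np.array([.585,-.0412,.101])
for d in(0,10,20,40):
    print(d,proj([p+R@np.array([x,y,-d])/1000 for x in(-11,11) for y in(26,40)],c).round().tolist())
s=manip.read_camera("scene")[:,:,::-1]
x0,y0,S=200,130,5; cr=cv2.resize(s[y0:y0+120,x0:x0+150],None,fx=S,fy=S,interpolation=cv2.INTER_CUBIC)
p=o['ee_pos']
for d,col in((0,(0,0,255)),(10,(0,255,0))):
  for y in(-26,26):
    u=(proj([p+R@np.array([x,y+np.sign(y)*k,-d])/1000 for x,k in((-11,0),(11,0),(11,14),(-11,14))],c)-[x0,y0]+.5)*S
    cv2.polylines(cr,[u.astype(int)],True,col,1)
cv2.imwrite("pics/c5.png",cr)
```

```text
0 [[251.0, 220.0], [254.0, 223.0], [261.0, 217.0], [264.0, 221.0]]
10 [[251.0, 215.0], [254.0, 219.0], [261.0, 213.0], [264.0, 216.0]]
20 [[251.0, 211.0], [254.0, 215.0], [261.0, 209.0], [264.0, 212.0]]
40 [[251.0, 202.0], [253.0, 206.0], [261.0, 200.0], [264.0, 203.0]]
```

View pics/c5.png

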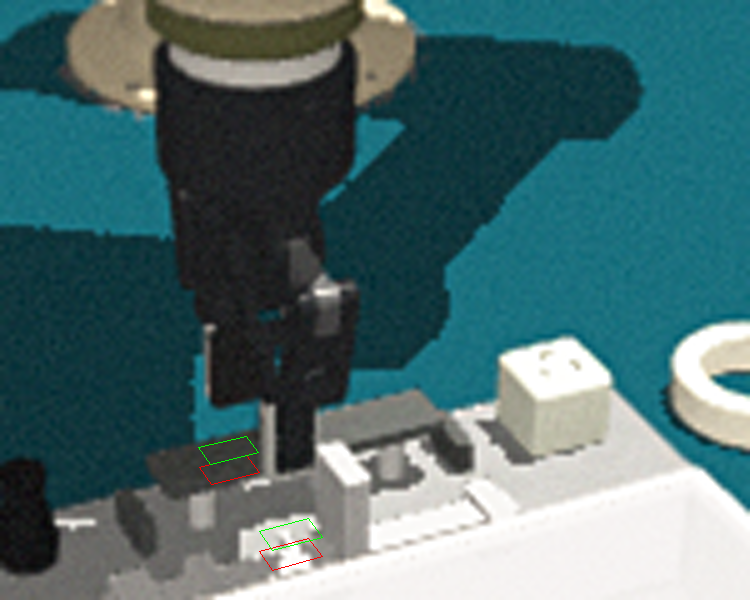

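Both views show the fingertips still at about z = 0.089. The right tip is at crop (295,470) rather than the predicted (291,555), so the real tips end about 36 mm short of the reported TCP. Sideways they line up with the bar and bolt, and they clear the tab by about 9 mm. I'll keep descending and let the force show contact.

servo_tool(increments=[{"xyz": [0, 0, 4], "rot": [0, 0, 0], "gripper": 0.4}, {"xyz": [0, 0, 8], "rot": [0, 0, 0], "gripper": 0.4}, {"xyz": [0, 0, 12], "rot": [0, 0, 0], "gripper": 0.4}, {"xyz": [0, 0, 15], "rot": [0, 0, 0], "gripper": 0.4}, {"xyz": [0, 0, 17], "rot": [0, 0, 0], "gripper": 0.4}, {"xyz": [0, 0, 18], "rot": [0, 0, 0], "gripper": 0.4}, {"xyz": [0, 0, 18], "rot": [0, 0, 0], "gripper": 0.4}])

```text
t: 5.25
ee_pos: [0.5847, -0.0406, 0.033]
ee_rot: [[-0.306, 0.952, -0.0], [0.952, 0.306, 0.0], [0.0, -0.0, -1.0]]
ft_force: [-0.0, -1.0, 0.1]
finger_gap: 0.0513
grasp_force: 0.0
```

servo_tool(increments=[{"xyz": [0, 0, 2], "rot": [0, 0, 0], "gripper": 0.4}, {"xyz": [0, 0, 4], "rot": [0, 0, 0], "gripper": 0.4}, {"xyz": [0, 0, 6], "rot": [0, 0, 0], "gripper": 0.4}, {"xyz": [0, 0, 6], "rot": [0, 0, 0], "gripper": 0.4}])

```text
t: 5.65
ee_pos: [0.5845, -0.0405, 0.0268]
ee_rot: [[-0.306, 0.952, -0.001], [0.952, 0.306, 0.0], [0.0, -0.0, -1.0]]
ft_force: [-0.1, 0.6, -0.3]
finger_gap: 0.0512
grasp_force: 0.0
```

servo_tool(increments=[{"xyz": [0, 0, 1.5], "rot": [0, 0, 0], "gripper": 0.4}, {"xyz": [0, 0, 3], "rot": [0, 0, 0], "gripper": 0.4}, {"xyz": [0, 0, 3], "rot": [0, 0, 0], "gripper": 0.4}])

```text
t: 5.95
ee_pos: [0.5849, -0.0406, 0.0242]
ee_rot: [[-0.306, 0.952, 0.0], [0.952, 0.306, -0.0], [-0.0, 0.0, -1.0]]
ft_force: [-0.0, 0.5, 2.4]
finger_gap: 0.0509
grasp_force: 1.3
```

Contact at about TCP z = 0.024. Next I'll press down, starting with 5 mm.

servo_tool(increments=[{"xyz": [0, 0, 1.5], "rot": [0, 0, 0], "gripper": 0.4}, {"xyz": [0, 0, 3], "rot": [0, 0, 0], "gripper": 0.4}, {"xyz": [0, 0, 5], "rot": [0, 0, 0], "gripper": 0.4}, {"xyz": [0, 0, 5], "rot": [0, 0, 0], "gripper": 0.4}])

```text
t: 6.35
ee_pos: [0.5849, -0.0406, 0.0191]
ee_rot: [[-0.306, 0.952, 0.0], [0.952, 0.306, -0.0], [-0.0, 0.0, -1.0]]
ft_force: [0.0, -0.5, 5.6]
finger_gap: 0.0512
grasp_force: 2.4
```

servo_tool(increments=[{"xyz": [0, 0, 1.5], "rot": [0, 0, 0], "gripper": 0.4}, {"xyz": [0, 0, 3], "rot": [0, 0, 0], "gripper": 0.4}, {"xyz": [0, 0, 3], "rot": [0, 0, 0], "gripper": 0.4}])

```text
t: 6.65
ee_pos: [0.5849, -0.0406, 0.0165]
ee_rot: [[-0.306, 0.952, 0.0], [0.952, 0.306, -0.0], [-0.0, 0.0, -1.0]]
ft_force: [-0.8, -0.1, 7.2]
finger_gap: 0.0511
grasp_force: 3.4
```

servo_tool(increments=[{"xyz": [0, 0, 0.8], "rot": [0, 0, 0], "gripper": 0.4}, {"xyz": [2, 0, 0.8], "rot": [0, 0, 0], "gripper": 0.4}, {"xyz": [4, 0, 0.8], "rot": [0, 0, 0], "gripper": 0.4}, {"xyz": [7, 0, 0.8], "rot": [0, 0, 0], "gripper": 0.4}, {"xyz": [10, 0, 0.8], "rot": [0, 0, 0], "gripper": 0.4}, {"xyz": [12, 0, 0.8], "rot": [0, 0, 0], "gripper": 0.4}, {"xyz": [12, 0, 0.8], "rot": [0, 0, 0], "gripper": 0.4}])

```text
t: 7.35
ee_pos: [0.5826, -0.0307, 0.0166]
ee_rot: [[-0.306, 0.952, 0.004], [0.952, 0.307, -0.003], [-0.004, 0.003, -1.0]]
ft_force: [1.7, -6.9, 9.0]
finger_gap: 0.0509
grasp_force: 4.6
```

servo_tool(increments=[{"xyz": [2, 0, 0.5], "rot": [0, 0, 0], "gripper": 0.4}, {"xyz": [4, 0, 0.5], "rot": [0, 0, 0], "gripper": 0.4}, {"xyz": [6, 0, 0.5], "rot": [0, 0, 0], "gripper": 0.4}, {"xyz": [6, 0, 0.5], "rot": [0, 0, 0], "gripper": 0.4}])

```text
t: 7.75
ee_pos: [0.5812, -0.0256, 0.0166]
ee_rot: [[-0.307, 0.952, 0.005], [0.952, 0.307, -0.004], [-0.006, 0.004, -1.0]]
ft_force: [2.0, -10.2, 11.7]
finger_gap: 0.0514
grasp_force: 6.3
```

The bolt is sliding, so I'll keep the pressure on and continue.

servo_tool(increments=[{"xyz": [2.5, 0, 0], "rot": [0, 0, 0], "gripper": 0.4}, {"xyz": [5, 0, 0], "rot": [0, 0, 0], "gripper": 0.4}, {"xyz": [7.5, 0, 0], "rot": [0, 0, 0], "gripper": 0.4}, {"xyz": [10, 0, 0], "rot": [0, 0, 0], "gripper": 0.4}, {"xyz": [12.5, 0, 0], "rot": [0, 0, 0], "gripper": 0.4}, {"xyz": [15, 0, 0], "rot": [0, 0, 0], "gripper": 0.4}, {"xyz": [17.5, 0, 0], "rot": [0, 0, 0], "gripper": 0.4}, {"xyz": [20, 0, 0], "rot": [0, 0, 0], "gripper": 0.4}, {"xyz": [20, 0, 0], "rot": [0, 0, 0], "gripper": 0.4}])

```text
t: 8.65
ee_pos: [0.5751, -0.0064, 0.0166]
ee_rot: [[-0.307, 0.952, 0.005], [0.952, 0.307, -0.004], [-0.005, 0.004, -1.0]]
ft_force: [2.2, -7.8, 10.8]
finger_gap: 0.0511
grasp_force: 6.1
```

servo_tool(increments=[{"xyz": [2.5, 0, 0], "rot": [0, 0, 0], "gripper": 0.4}, {"xyz": [5, 0, 0], "rot": [0, 0, 0], "gripper": 0.4}, {"xyz": [7.5, 0, 0], "rot": [0, 0, 0], "gripper": 0.4}, {"xyz": [10, 0, 0], "rot": [0, 0, 0], "gripper": 0.4}, {"xyz": [12.5, 0, 0], "rot": [0, 0, 0], "gripper": 0.4}, {"xyz": [12.5, 0, 0], "rot": [0, 0, 0], "gripper": 0.4}])

```text
t: 9.25
ee_pos: [0.5714, 0.0052, 0.0166]
ee_rot: [[-0.306, 0.952, 0.005], [0.952, 0.306, -0.004], [-0.006, 0.004, -1.0]]
ft_force: [2.3, -11.3, 10.7]
finger_gap: 0.0514
grasp_force: 9.1
```

servo_tool(increments=[{"xyz": [1, 0, 0], "rot": [0, 0, 0], "gripper": 0.4}, {"xyz": [2, 0, 0], "rot": [0, 0, 0], "gripper": 0.4}, {"xyz": [3, 0, 0], "rot": [0, 0, 0], "gripper": 0.4}, {"xyz": [3, 0, 0], "rot": [0, 0, 0], "gripper": 0.4}])

```text
t: 9.65
ee_pos: [0.5715, 0.0053, 0.0166]
ee_rot: [[-0.305, 0.952, 0.008], [0.952, 0.305, -0.008], [-0.01, 0.005, -1.0]]
ft_force: [5.8, -25.7, 6.5]
finger_gap: 0.0516
grasp_force: 14.9
```

The push force jumped from 11 to 26 N with no motion, so it's against a stop. Before releasing the catch I'll check that it is the end stop.

Run:
```python
from h import *
from plant import manip
c=manip.get_calibration("wrist"); im=manip.read_camera("wrist")[:,:,::-1].copy(); print(manip.get_obs()['ft_force'])
q=(.57254,-.00016,17.97); x0,y0,S=190,60,3
cr=cv2.resize(im[y0:y0+200,x0:x0+220],None,fx=S,fy=S,interpolation=cv2.INTER_CUBIC)
box=lambda x,y,w,l,z:[[x-w/2,y-l/2,z],[x+w/2,y-l/2,z],[x+w/2,y+l/2,z],[x-w/2,y+l/2,z]]
def poly(P,col):
    u=(proj(fx(P,q),c)-[x0,y0]+.5)*S; cv2.polylines(cr,[u.astype(int)],True,col,1)
poly(box(-30,-12,28,130,53),(0,0,255)); poly(box(29,23,30,12,88),(0,255,0)); poly(box(29,13,30,12,88),(255,0,0));poly(box(30,50,20,2,49),(255,0,255))
cv2.imwrite("pics/c6.png",cr)
```

```text
[  5.70373967 -25.01124141   7.43796448]
```

View pics/c6.png

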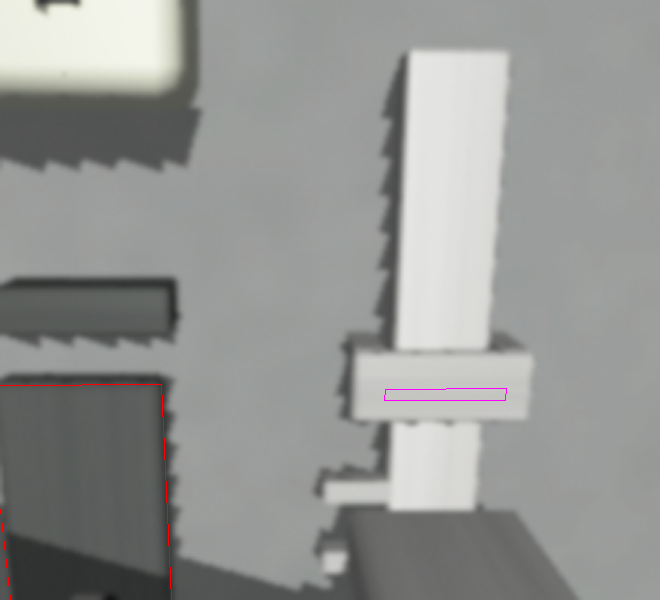

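The bolt now protrudes about 50 mm beyond the strap (rows 50–350 at 5.9 px/mm), against about 5 mm at the start, so it is fully back. I'll hold the push, let the catch rise, then back off and lift away.

servo_tool(increments=[{"xyz": [-1, 0, -3], "rot": [0, 0, 0], "gripper": 0.4}, {"xyz": [-1, 0, -7], "rot": [0, 0, 0], "gripper": 0.4}, {"xyz": [-1, 0, -12], "rot": [0, 0, 0], "gripper": 0.4}, {"xyz": [-1, 0, -14], "rot": [0, 0, 0], "gripper": 0.4}, {"xyz": [-1, 0, -14], "rot": [0, 0, 0], "gripper": 0.4}, {"xyz": [-5, 0, -14], "rot": [0, 0, 0], "gripper": 0.4}, {"xyz": [-10, 0, -14], "rot": [0, 0, 0], "gripper": 0.4}, {"xyz": [-14, 0, -14], "rot": [0, 0, 0], "gripper": 0.4}, {"xyz": [-14, 0, -14], "rot": [0, 0, 0], "gripper": 0.4}])

```text
t: 10.6
ee_pos: [0.5728, -0.0031, 0.0288]
ee_rot: [[-0.306, 0.952, 0.0], [0.952, 0.306, 0.0], [0.0, 0.0, -1.0]]
ft_force: [-0.2, -0.0, 0.5]
finger_gap: 0.0515
grasp_force: 0.0
```

servo_tool(increments=[{"xyz": [0, 0, -10], "rot": [0, 0, 0], "gripper": 0.4}, {"xyz": [0, 0, -30], "rot": [0, 0, 0], "gripper": 0.4}, {"xyz": [0, 0, -60], "rot": [0, 0, 0], "gripper": 0.4}, {"xyz": [0, 0, -90], "rot": [0, 0, 0], "gripper": 0.4}, {"xyz": [0, 0, -115], "rot": [0, 0, 0], "gripper": 0.4}, {"xyz": [0, 0, -128], "rot": [0, 0, 0], "gripper": 0.4}, {"xyz": [0, 0, -130], "rot": [0, 0, 0], "gripper": 0.4}, {"xyz": [0, 0, -130], "rot": [0, 0, 0], "gripper": 0.4}])

```text
t: 11.4
ee_pos: [0.5723, -0.0028, 0.1582]
ee_rot: [[-0.306, 0.952, -0.001], [0.952, 0.306, 0.0], [0.0, -0.001, -1.0]]
ft_force: [-0.2, 0.5, -0.3]
finger_gap: 0.0511
grasp_force: 0.0
```

Run:
```python
from h import *
from plant import manip
c=manip.get_calibration("wrist"); im=manip.read_camera("wrist")[:,:,::-1].copy(); o=manip.get_obs(); print(o['t'],o['ee_pos'],o['ft_force'])
q=(.57254,-.00016,17.97); x0,y0,S=200,60,3
box=lambda x,y,w,l,z:[[x-w/2,y-l/2,z],[x+w/2,y-l/2,z],[x+w/2,y+l/2,z],[x-w/2,y+l/2,z]]
ctr=proj(fx([[0,10,60]],q),c)[0]; x0,y0=np.clip((ctr-[90,110]).astype(int),0,[380,240])
cr=cv2.resize(im[y0:y0+180,x0:x0+180],None,fx=S,fy=S,interpolation=cv2.INTER_CUBIC)
def poly(P,col):
    u=(proj(fx(P,q),c)-[x0,y0]+.5)*S; cv2.polylines(cr,[u.astype(int)],True,col,1)
poly(box(-30,-12,28,130,62),(0,0,255)); poly(box(29,23,30,12,88),(0,255,0));poly(box(30,50,20,2,49),(255,0,255))
cv2.imwrite("pics/c7.png",cr)
```

```text
11.45 [ 0.57208837 -0.00277516  0.15763091] [-0.92451104  0.31986781 -0.21451587]
```

View pics/c7.png

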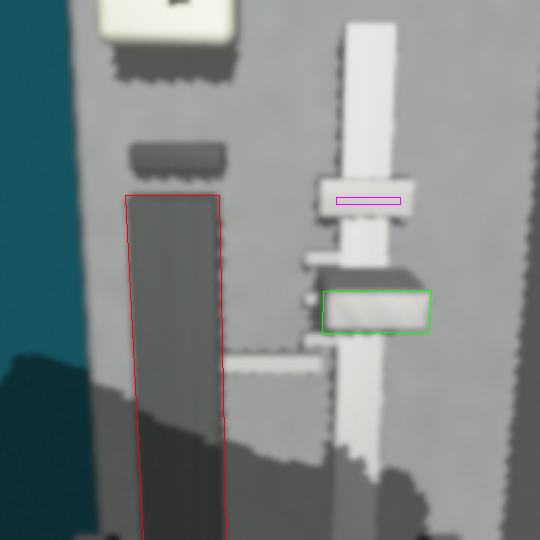

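The tab, at crop (376,310), sits on the predicted fully-back outline. The bar matches its up height, and the tooth at row 362 is behind the last lug at row 341. The hand is clear, so I'm handing in.

```bash
python3 -c "
from plant import manip
print(manip.finish_job())"
```

```text
the job is handed in; nothing more can be done
None
```

The guard is unlocked: the bolt is fully back at its stop, the catch has sprung up behind the last lug, the hand is clear, and the job was handed in at about 11.5 s; no verdict came back.

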